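# Clear the stray jar and run the caps into the pouring corner

### The job

A small jar has got in among the loose screw caps in the grey parts tote: take the jar out and put it in the wooden crate. Then lift the tote by its corner bar handle so that it tilts on the opposite, cut-down pouring corner, which stays on the worktop, until all four caps have slid together into that corner. Finish while still holding the tote still and tilted by the bar, with every cap inside, and knock over neither the other jar nor the steel cup.

Things in the scene. Friction and masses are not known exactly. Their poses are not given: they have to be found in the camera images.
- tote: Low grey plastic parts tote, open on top, 220 mm along its x, 170 mm along its y, walls 46 mm high and 4 mm thick, floor 4 mm thick; about 0.4 kg, standing loose on the worktop. Origin: centre of its underside; z up out of the tote. The pouring corner is at (-x, -y): there both walls are cut down to 26 mm over the last 45 mm. The bar handle is across the opposite corner (+x, +y).
- tote_handle (a point): Middle of the tote's handle: a round horizontal steel bar, 12 mm thick and about 90 mm long, fixed to the tote across its (+x, +y) corner, 72 mm above the tote's underside (26 mm above the wall tops, free space all round). The bar runs along the tote's (-1, 1) direction, so fingers from above close along the tote's (1, 1) direction. At (75.5, 50.5, 72) mm in the tote's frame; same axes as the tote.
- pour_corner (a point): Inner bottom corner of the tote's pouring corner (where the two low walls meet the floor), at (-106, -81, 4) mm in the tote's frame; same axes.
- tote_foot (a point): Outer bottom corner of the tote under the pouring corner, at (-110, -85, 0) mm in the tote's frame: the point that stays on the worktop when the tote is tilted by its handle; same axes.
- stray_jar_center (a point): Small pigment jar with a white screw lid, 52 mm across and 78 mm high, 0.12 kg, standing upright inside the tote near its middle. The point is half-way up on its axis; z points to its lid.
- crate: Square slatted wooden returns crate, open on top, 150 x 150 mm and 70 mm high, walls and floor 6 mm thick, corner posts inside; empty and fixed to the worktop, to the left of the tote. Origin: centre of its underside.
- cap_0_center (a point): Screw cap, white plastic disc 26 mm across and 14 mm high, slippery (friction on the tote about 0.15: it starts to slide on the open floor at about 10 degrees of tilt, along a wall towards the pouring corner at about 20), lying flat and loose in the tote. The point is its centre.
- cap_1_center (a point): Screw cap, white plastic disc 26 mm across and 14 mm high, slippery (friction on the tote about 0.15: it starts to slide on the open floor at about 10 degrees of tilt, along a wall towards the pouring corner at about 20), lying flat and loose in the tote. The point is its centre.
- cap_2_center (a point): Screw cap, white plastic disc 26 mm across and 14 mm high, slippery (friction on the tote about 0.15: it starts to slide on the open floor at about 10 degrees of tilt, along a wall towards the pouring corner at about 20), lying flat and loose in the tote. The point is its centre.
- cap_3_center (a point): Screw cap, white plastic disc 26 mm across and 14 mm high, slippery (friction on the tote about 0.15: it starts to slide on the open floor at about 10 degrees of tilt, along a wall towards the pouring corner at about 20), lying flat and loose in the tote. The point is its centre.
- near_jar: Another small pigment jar, brown, 52 mm across and 78 mm high, standing loose on the worktop behind the work (not in the tote); not part of the job. Origin: centre of its underside.
- steel_cup: Empty steel measuring cup, 70 mm across and 72 mm high, standing loose on the worktop to the right; not part of the job. Origin: centre of its underside.

How it is judged:
On the way:
1. the jar lies let go in the crate while the tote still stands level (x of stray_jar_center in the frame of crate between -0.062 and 0.062 m and y of stray_jar_center in the frame of crate between -0.062 and 0.062 m and z of stray_jar_center in the frame of crate between 0 and 0.06 m and contact force between the fingers and stray_jar below 0.1 N and angle between tote's own z axis and vertical below 0.12 rad), for 0.2 s.
At the end, for the whole second after the job is handed in: Jar let go in the crate, centre within 62 mm of its middle each way; fingers hold the tote within 45 mm of the bar's middle (over 1 N); tote still, tilted 15 to 50 degrees, pouring corner under 30 mm above the worktop, off the crate; all caps in it within 100 mm of the inner pouring corner (x of stray_jar_center in the frame of crate between -0.062 and 0.062 m and y of stray_jar_center in the frame of crate between -0.062 and 0.062 m and z of stray_jar_center in the frame of crate between 0 and 0.06 m and contact force between the fingers and stray_jar below 0.1 N and angle between tote's own z axis and vertical between 0.26 and 0.87 rad and height (world z) of tote_foot below 0.03 m and distance between the grasp point and tote_handle below 0.045 m and contact force between the fingers and tote above 1 N and contact force between tote and crate below 0.1 N and linear speed of tote below 0.03 m/s and angular speed of tote below 0.15 rad/s and distance between each of cap_0_center, cap_1_center, cap_2_center, cap_3_center and pour_corner below 0.1 m and z of each of cap_0_center, cap_1_center, cap_2_center, cap_3_center in the frame of tote below 0.035 m and x of each of cap_0_center, cap_1_center, cap_2_center, cap_3_center in the frame of tote above -0.11 m and y of each of cap_0_center, cap_1_center, cap_2_center, cap_3_center in the frame of tote above -0.085 m); the arm keeps its last pose, push and grip.
It fails at once if the other jar or the steel cup is knocked over (angle between any of near_jar, steel_cup's own z axis and vertical above 0.7 rad).
It also fails if it takes over 56 s, if anything falls off the work surface, if the arm or the gripper's body presses on something with over 40 N, if the wrist force passes 120 N, or if a joint passes its speed limit or range.

### The arm

A 7-joint arm with a two-finger parallel gripper is mounted at the origin on a cart in front of the work surface, level with it; the furniture and walls round the work are solid. World frame = base frame: x ahead of the robot, y to its left, z up, the work surface at z = 0. Lengths are in m, angles in rad, forces in N, time in s.
With the tool pointing down it reaches from about 0.4 to 0.85 m from the base axis. Payload 10.4 kg.
Tool frame: the origin (TCP) lies between the finger pads; the fingertips stand 11 mm ahead of it and the grasp point (between the pads) lies 8 mm behind it; z points along the fingers, y is the direction in which the jaws open and shut (so a half turn about z gives the same grasp; the last joint's range is limited). The gripper opens to 87 mm and grips with 3 to 60 N. Pads are 19 mm wide; open, the fingers measure 117 mm over their backs; the gripper's body (75 mm by 190 mm) begins 51 mm behind the grasp point.
Start: joints at [1.168, 0.332, -0.065, 1.46, 0.022, 1.35, -0.088], TCP at [0.232, -0.58, 0.203] pointing down, gripper open.
Joint ranges: [-2.6, 2.6], [-0.5, 2.12], [-1.47, 1.34], [0.16, 2.42], [-1.27, 4.41], [0.06, 2.06], [-2.6, 2.6]. Speed limits (rad/s): [2.22, 2.22, 2.79, 2.79, 3.14, 3.14, 3.14].

### API

Orientations are given as a unit quaternion [x, y, z, w].
In Python, from bench import r, eyes gives the robot as it stands.
- The arm moves only by the shell command python3 -m inch 'ROWS' [FORCE]. ROWS is a JSON object of lists of equal length, an entry for each row: "translation": the shift along the world's x, y, z scaled (see below), a list of three; "rot": the turn, a rotation vector about the world's x, y, z scaled (see below), a list of three; "jaw": the finger opening in mm, from 0 to 87. In form: {"translation": [[tx, ty, tz], ...], "rot": [[ax, ay, az], ...], "jaw": [jaw, ...]}. A call has 1 to 20 rows; each row is the pose to reach, as a shift and turn from the pose measured when the call began; what a row does not reach only later rows make up. The controller multiplies each number of a shift by 100 mm and each number of a turn by 60 degrees. A row lasts 1/10 s, in which the tool goes at most 50 mm and 8.59 degrees, less where a joint would pass 70% of its speed; a pose out of reach is approached as far as the arm can. A call with a number of a shift or a turn outside -1 to 1 is refused whole. A call with a gripper value outside its range is refused whole. The fingers move at their own pace and stop on an object; FORCE is the grip in N (left out, the last holds). Time passes only in rows, so rows that repeat a pose let the fingers close. It gives the time, the measured TCP pose, the force and the opening at its end, in the units of the state.
- r.read_state(): the state, without advancing time (a new reading comes with each control period).
- eyes.camera(name): name is "scene" or "top" or "wrist"; returns the picture (384x512x3 uint8, blue, green, red); there is no depth.
- eyes.calibration(name): a dict with "fx", "fy", "cx", "cy" (pixels), "R" (3x3) and "t" (3): a world point X has camera coordinates R X + t; the wrist camera has in their place "hand_eye" (4x4, takes a point from camera to tool coordinates, whose origin is the TCP and whose axes are the flange's). Camera axes: x right, y down, z forward; pixel columns grow to the right and rows downward; lengths in m; the calibration is good to about 2 mm. A picture is of the moment at which its call begins: read the wrist's pose just before it. calibration takes no time and is no camera call.
- r.close_job(): hands the job in, once; it reports no verdict.
The state is a dict: "time": time; "joint_positions": joint angles; "joint_vel": joint speeds; "joint_torque": joint torques, N m; "ee_pos": TCP position; "eef_rot": TCP orientation; "ft_force": force on the tool from outside, world axes, zero at the start; "torque": the same for the moment, N m; "width": finger opening in m.
Only numpy, scipy, OpenCV 4.12 (cv2) and the standard library are available. Lean on these libraries where they do the work, as an engineer would, in place of code of your own. Each camera call takes 0.05 s, during which the arm holds its last target. There are 200 camera calls.

## Working session

There is one attempt and no reset: what is moved stays moved. The work goes in short steps, Python scripts to look and compute and a shell command to move; the robot and the scene stay as the last step left them, time stands still between calls to the robot, and variables do not carry over. Pictures are saved under pics/ and viewed, about 8 in all and at most 12, crops included, and the job is handed in when it is done.

```bash
ls; mkdir -p pics; python3 - <<'E'
from bench import r,eyes
import cv2,numpy as np
for n in("scene","top"):
    cv2.imwrite(f"pics/{n}0.png",eyes.camera(n)); c=eyes.calibration(n); print(n,c)
print(r.read_state())
E
```

```text
pics
scene {'fx': 361.3502242344934, 'fy': 361.3502242344934, 'cx': 260.2565925294424, 'cy': 191.59912955461047, 'R': array([[-0.5789989 , -0.8150278 , -0.02213491],
       [-0.48762635,  0.36791422, -0.7917447 ],
       [ 0.65343769, -0.44762574, -0.61045096]]), 't': array([0.27839849, 0.36901043, 0.7349586 ])}
top {'fx': 372.50673538579827, 'fy': 372.50673538579827, 'cx': 255.6755820806591, 'cy': 196.4173219784775, 'R': array([[ 0.00700015, -0.99990729, -0.01167905],
       [-0.98830441, -0.00513878, -0.15240729],
       [ 0.15233315,  0.01260933, -0.98824876]]), 't': array([-0.04894236,  0.55204173,  1.00415217])}
{'time': 0.1, 'joint_positions': array([ 1.16836679,  0.33277332, -0.06469899,  1.46087402,  0.02164531,
        1.34991049, -0.08848103]), 'joint_vel': array([-0.0011696 ,  0.00015305,  0.00183909, -0.00274478,  0.00072828,
        0.00068249, -0.00034061]), 'joint_torque': array([ 1.85194331e-03, -6.24545646e+01,  2.49230408e-02, -3.90721214e+01,
       -6.13624672e-02,  3.64951417e-02,  8.63601372e-05]), 'ee_pos': array([ 0.23156437, -0.58010984,  0.20264764]), 'eef_rot': array([ 9.82015643e-01,  1.88798501e-01, -1.70270488e-04, -6.11066124e-04]), 'ft_force': array([1.46136656, 0.39369844, 0.65629111]), 'torque': array([-0.00763449,  0.00405129,  0.02542191]), 'width': 0.08690586165226685}
```

View pics/top0.png

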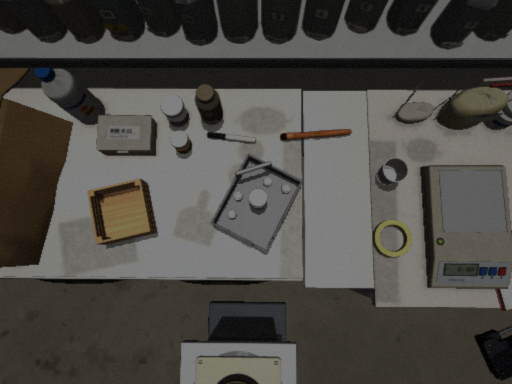

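View pics/scene0.png

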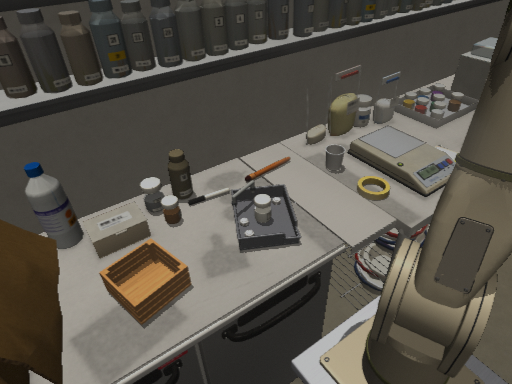

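The top view shows the tote at about (257,204) with its bar near (253,169). The jar lid is at (258,199), the crate at (122,212), the brown jar at (181,143) and the cup at (391,172). I'll take an enlarged crop for the corners.

```bash
cat > h.py <<'E'
import numpy as np
from bench import eyes
def ray(n,u,v,z):
    c=eyes.calibration(n);R,t=np.array(c["R"]),np.array(c["t"])
    o=-R.T@t; d=R.T@np.array([(u-c["cx"])/c["fx"],(v-c["cy"])/c["fy"],1])
    return (o+d*(z-o[2])/d[2]).round(4)
E
python3 - <<'E'
import cv2
a=cv2.imread("pics/top0.png"); c=a[145:260,80:310]
b=cv2.imread("pics/scene0.png")[170:325,95:305]
cv2.imwrite("pics/crop.png",cv2.convertScaleAbs(cv2.resize(a[148:258,205:310],None,fx=5.4,fy=5.4,interpolation=cv2.INTER_CUBIC),alpha=1.6))
from h import ray
for u,v,z in[(258,197,.082),(122,212,.07),(253,169,.072)]: print(ray("top",u,v,z))
E
```

```text
[ 0.5446 -0.0524  0.082 ]
[0.5031 0.3183 0.07  ]
[ 0.6242 -0.038   0.072 ]
```

View pics/crop.png

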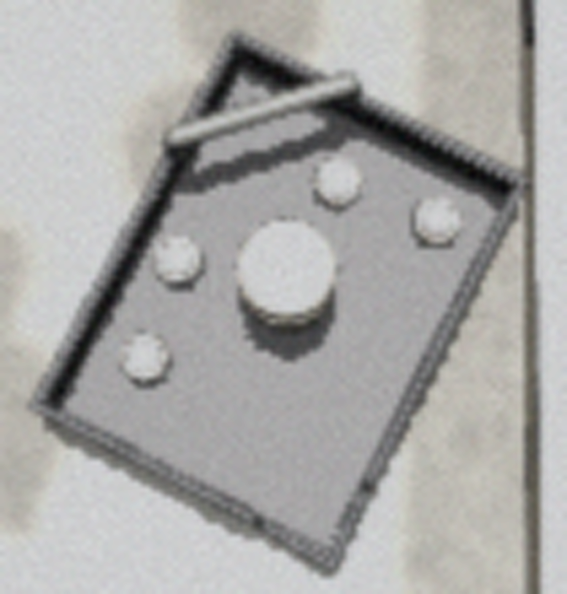

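Corners in the crop (outer, wall top) are +x+y (237,37), +x−y (520,185), pouring corner (335,572) and −x+y (35,405). The bar runs from (172,137) to (352,82), the jar lid is at (286,262), and the caps are at (338,183), (438,220), (178,258) and (145,358).

```bash
python3 - <<'E'
from h import ray
import numpy as np
f=lambda u,v,z: ray("top",205+u/5.4,148+v/5.4,z)
A,B,C,D=f(237,37,.046),f(520,185,.046),f(335,572,.026),f(35,405,.046)
print("corners",A,B,C,D,"centre",(B+D)/2)
b1,b2=f(172,137,.074),f(352,82,.074);print("bar",b1,b2,(b1+b2)/2)
yaw=lambda p,q:np.degrees(np.arctan2(*(q-p)[1::-1]))
print("yaw x",yaw(D,A),yaw(C,B),"y",yaw(B,A),yaw(C,D),"bar",yaw(b2,b1))
print("lid",f(286,262,.082))
cr=[ray("top",*p,.07) for p in[(88,190),(141,180),(157,232),(97,244)]];print("crate",np.mean(cr,0),yaw(cr[1],cr[0]),yaw(cr[2],cr[1]),yaw(cr[3],cr[0]))
print("jar",ray("scene",262,200,.082), ray("top",181,141,.078))
E
```

```text
corners [ 0.6714 -0.0255  0.046 ] [ 0.5926 -0.1735  0.046 ] [ 0.3929 -0.0781  0.026 ] [0.4765 0.0763 0.046 ] centre [ 0.53455 -0.0486   0.046  ]
bar [0.6112 0.0062 0.074 ] [ 0.6404 -0.0854  0.074 ] [ 0.6258 -0.0396  0.074 ]
yaw x -27.57892679092776 -25.534579360674545 y 61.96771497974517 61.56663581583046 bar 107.68110048985125
lid [ 0.5459 -0.0523  0.082 ]
crate [0.5053 0.3219 0.07  ] 101.1959036086883 19.724961030473903 13.578033630819187
jar [ 0.5368 -0.0482  0.082 ] [0.7016 0.1628 0.078 ]
```

```bash

python3 -m inch '{"translation":[[0.3,0.5,0],[0.6,1,0],[0.6,1,0]],"rot":[[0,0,0.15],[0,0,0.29],[0,0,0.29]],"jaw":[87,87,87]}' 20
python3 -m inch '{"translation":[[0.3,0.5,0],[0.6,1,0],[0.6,1,0]],"rot":[[0,0,0.15],[0,0,0.29],[0,0,0.29]],"jaw":[87,87,87]}'
python3 -m inch '{"translation":[[0.3,0.5,0],[0.6,1,0],[0.6,1,0]],"rot":[[0,0,0.15],[0,0,0.29],[0,0,0.29]],"jaw":[87,87,87]}'
python3 -m inch '{"translation":[[0.3,0.5,0],[0.6,1,0],[0.6,1,0]],"rot":[[0,0,0.15],[0,0,0.29],[0,0,0.29]],"jaw":[87,87,87]}'
```

```text
time: 0.4
ee_pos: [0.2951, -0.4757, 0.2025]
eef_rot: [0.94, 0.34, 0.0, -0.001]
ft_force: [0.6, 0.8, 0.5]
width: 0.087
time: 0.7
ee_pos: [0.3575, -0.3717, 0.2025]
eef_rot: [0.876, 0.482, 0.001, -0.002]
ft_force: [-0.3, 0.5, 0.5]
width: 0.0873
time: 1.0
ee_pos: [0.4196, -0.2678, 0.2027]
eef_rot: [0.791, 0.612, 0.001, -0.002]
ft_force: [-0.0, -0.9, 0.5]
width: 0.0874
time: 1.3
ee_pos: [0.4814, -0.1635, 0.2028]
eef_rot: [0.686, 0.728, 0.001, -0.002]
ft_force: [-0.1, 0.1, -0.1]
width: 0.0872
```

```bash

python3 -m inch '{"translation":[[0.3,0.5,0],[0.6,1,0],[0.6,1,0],[0.6,1,0]],"rot":[[0,0,0.12],[0,0,0.24],[0,0,0.24],[0,0,0.24]],"jaw":[87,87,87,87]}'
python3 - <<'E'
from bench import r,eyes
import cv2
s=r.read_state();print(s["ee_pos"],s["eef_rot"]);cv2.imwrite("pics/w1.png",eyes.camera("wrist"));c=eyes.calibration("wrist");print(c)
E
```

```text
time: 1.7
ee_pos: [0.5425, -0.06, 0.2025]
eef_rot: [0.588, 0.809, 0.002, -0.003]
ft_force: [0.3, -0.1, 0.4]
width: 0.087
[ 0.5425062  -0.05996509  0.20252431] [ 0.58800515  0.80885061  0.00190726 -0.00264344]
{'fx': 321.3131670998534, 'fy': 321.3131670998534, 'cx': 261.4284305360168, 'cy': 190.6895907430152, 'hand_eye': array([[ 9.55853765e-04, -9.54829302e-01, -2.97153312e-01,
         8.32900406e-02],
       [ 9.99999118e-01,  1.18674410e-03, -5.96611605e-04,
         9.36638831e-04],
       [ 9.22307180e-04, -2.97152479e-01,  9.54829594e-01,
        -1.81266734e-01],
       [ 0.00000000e+00,  0.00000000e+00,  0.00000000e+00,
         1.00000000e+00]])}
```

View pics/w1.png

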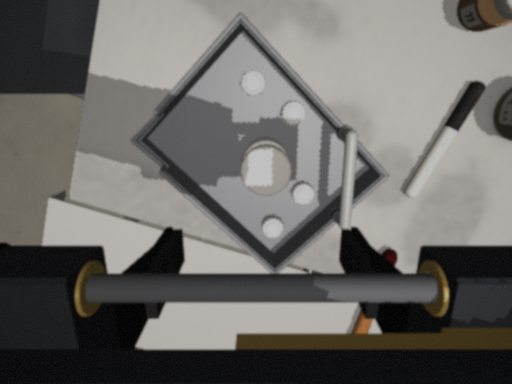

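The wrist view shows the lid at (266,167), and the bar from (350,131) to (346,226) with its middle at about (348,179).

```bash
cat >> h.py <<'E'
from scipy.spatial.transform import Rotation as Ro
def wray(p,q,u,v,z):
    c=eyes.calibration("wrist");H=np.array(c["hand_eye"]);R=Ro.from_quat(q).as_matrix()
    o=R@H[:3,3]+p; d=R@H[:3,:3]@np.array([(u-c["cx"])/c["fx"],(v-c["cy"])/c["fy"],1])
    return (o+d*(z-o[2])/d[2]).round(4)
E
python3 - <<'E'
from h import *
p=np.array([ 0.5425062,-0.05996509,0.20252431]);q=[ 0.58800515,0.80885061,0.00190726,-0.00264344]
print("lid",wray(p,q,266,167,.082))
a,b=wray(p,q,350,131,.073),wray(p,q,346,226,.073);print("bar",a,b,(a+b)/2,np.degrees(np.arctan2(*(b-a)[1::-1])))
print(Ro.from_quat(q).as_matrix().round(3))
E
```

```text
lid [ 0.5431 -0.0451  0.082 ]
bar [0.6093 0.0115 0.073 ] [ 0.6433 -0.081   0.073 ] [ 0.6263  -0.03475  0.073  ] -69.81820930001828
[[-0.308  0.951 -0.002]
 [ 0.951  0.308  0.006]
 [ 0.007 -0.    -1.   ]]
```

```bash

python3 -m inch '{"translation":[[0.02,0.12,0],[0.02,0.12,-0.3],[0.02,0.12,-0.6],[0.02,0.12,-0.9],[0.02,0.12,-0.9]],"rot":[[0,0,0],[0,0,0],[0,0,0],[0,0,0],[0,0,0]],"jaw":[87,87,87,87,87]}'
python3 -m inch '{"translation":[[0,0,-0.2],[0,0,-0.4],[0,0,-0.56],[0,0,-0.56]],"rot":[[0,0,0],[0,0,0],[0,0,0],[0,0,0]],"jaw":[87,87,87,87]}'
python3 -m inch '{"translation":[[0,0,0],[0,0,0],[0,0,0],[0,0,0],[0,0,0],[0,0,0],[0,0,0],[0,0,0]],"rot":[[0,0,0],[0,0,0],[0,0,0],[0,0,0],[0,0,0],[0,0,0],[0,0,0],[0,0,0]],"jaw":[40,40,40,40,40,40,40,40]}' 15
```

```text
time: 2.25
ee_pos: [0.5409, -0.0514, 0.1089]
eef_rot: [0.59, 0.807, -0.0, -0.005]
ft_force: [0.4, 0.1, -0.5]
width: 0.0872
time: 2.65
ee_pos: [0.54, -0.0518, 0.052]
eef_rot: [0.591, 0.807, -0.001, -0.006]
ft_force: [-0.3, 0.1, -0.1]
width: 0.0873
time: 3.45
ee_pos: [0.5403, -0.0517, 0.0522]
eef_rot: [0.591, 0.807, -0.001, -0.006]
ft_force: [0.8, 0.3, 2.5]
width: 0.0488
```

```bash

python3 -m inch '{"translation":[[0,0,0.15],[0,0,0.35],[0,0,0.6],[0,0,0.85],[0,0,1],[0,0,1]],"rot":[[0,0,0],[0,0,0],[0,0,0],[0,0,0],[0,0,0],[0,0,0]],"jaw":[40,40,40,40,40,40]}' 20
python3 -m inch '{"translation":[[0,0.1,0.2],[0,0.3,0.35],[0,0.55,0.4],[0,0.8,0.4],[0,1,0.4]],"rot":[[0,0,0],[0,0,0],[0,0,0],[0,0,0],[0,0,0]],"jaw":[40,40,40,40,40]}'
python3 -m inch '{"translation":[[-0.05,0.3,0],[-0.1,0.6,0],[-0.2,1,0],[-0.2,1,0]],"rot":[[0,0,0],[0,0,0],[0,0,0],[0,0,0]],"jaw":[40,40,40,40]}'
python3 -m inch '{"translation":[[-0.05,0.3,0],[-0.1,0.6,0],[-0.16,0.9,0],[-0.16,0.9,0],[-0.16,0.9,0]],"rot":[[0,0,-0.02],[0,0,-0.05],[0,0,-0.08],[0,0,-0.08],[0,0,-0.08]],"jaw":[40,40,40,40,40]}'
python3 - <<'E'
from h import *
from bench import r
import cv2
s=r.read_state();print(s["ee_pos"],s["eef_rot"],s["width"]);a,b=eyes.camera("wrist"),eyes.camera("top")
t=cv2.resize(b[150:258,70:310],(512,230),interpolation=cv2.INTER_CUBIC)
cv2.imwrite("pics/w2.png",np.vstack([a[:, :],t][:2]))
E
```

```text
time: 4.05
ee_pos: [0.5414, -0.0517, 0.1545]
eef_rot: [0.591, 0.807, -0.0, -0.004]
ft_force: [0.7, 1.1, -1.3]
width: 0.049
time: 4.55
ee_pos: [0.5407, 0.0497, 0.1935]
eef_rot: [0.59, 0.807, -0.0, -0.005]
ft_force: [0.2, 0.6, -1.1]
width: 0.049
time: 4.95
ee_pos: [0.518, 0.1559, 0.1927]
eef_rot: [0.587, 0.81, -0.0, -0.006]
ft_force: [0.3, 0.5, -2.0]
width: 0.0487
time: 5.45
ee_pos: [0.5013, 0.2461, 0.1916]
eef_rot: [0.619, 0.785, -0.001, -0.007]
ft_force: [0.2, -0.7, -1.9]
width: 0.0489
[0.50130882 0.24606835 0.19160703] [ 6.19491421e-01  7.84972710e-01 -5.97021835e-04 -6.91860671e-03] 0.04891498438257178
```

View pics/w2.png

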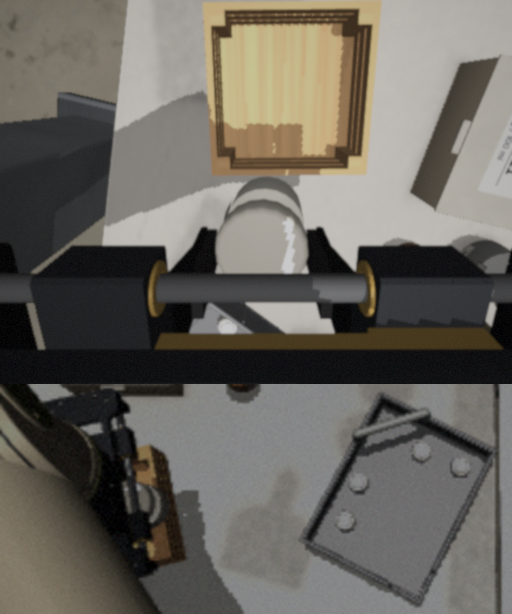

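The jar is held and the tote has not moved. In the wrist view the crate rim corners are (205,3), (380,3), (367,175) and (211,175), square to the gripper.

```bash
python3 - <<'E'
from h import *
p=np.array([0.50130882,0.24606835,0.19160703]);q=[ 6.19491421e-01,7.84972710e-01,-5.97021835e-04,-6.91860671e-03]
C=np.array([wray(p,q,*x,.07) for x in[(205,3),(380,3),(367,175),(211,175)]]);print(C,C.mean(0),C.mean(0)-p)
E
python3 -m inch '{"translation":[[0,0.3,0],[0.01,0.6,0],[0.02,0.7,0],[0.02,0.7,0]],"rot":[[0,0,0],[0,0,0],[0,0,0],[0,0,0]],"jaw":[40,40,40,40]}'
```

```text
[[0.4185 0.3856 0.07  ]
 [0.5612 0.4195 0.07  ]
 [0.5988 0.2762 0.07  ]
 [0.4516 0.2405 0.07  ]] [0.507525 0.33045  0.07    ] [ 0.00621618  0.08438165 -0.12160703]
time: 5.95
ee_pos: [0.504, 0.315, 0.1915]
eef_rot: [0.62, 0.784, -0.001, -0.007]
ft_force: [0.8, -0.2, -1.0]
width: 0.0491
```

```bash

python3 -m inch '{"translation":[[0.02,0.12,0],[0.02,0.12,-0.3],[0.02,0.12,-0.55],[0.02,0.12,-0.8],[0.02,0.12,-0.8]],"rot":[[0,0,0],[0,0,0],[0,0,0],[0,0,0],[0,0,0]],"jaw":[40,40,40,40,40]}'
python3 -m inch '{"translation":[[0,0,-0.2],[0,0,-0.35],[0,0,-0.48],[0,0,-0.53],[0,0,-0.53]],"rot":[[0,0,0],[0,0,0],[0,0,0],[0,0,0],[0,0,0]],"jaw":[40,40,40,40,40]}'
```

```text
time: 6.45
ee_pos: [0.5051, 0.3245, 0.1082]
eef_rot: [0.621, 0.784, -0.003, -0.008]
ft_force: [-0.4, -0.7, -0.8]
width: 0.049
time: 6.95
ee_pos: [0.5052, 0.3246, 0.0551]
eef_rot: [0.621, 0.784, -0.003, -0.008]
ft_force: [0.1, 0.7, -0.4]
width: 0.0492
```

```bash

python3 -m inch '{"translation":[[0,0,0],[0,0,0],[0,0,0],[0,0,0],[0,0,0],[0,0,0.1],[0,0,0.4],[0,0,0.7],[0,0,1],[0,0,1]],"rot":[[0,0,0],[0,0,0],[0,0,0],[0,0,0],[0,0,0],[0,0,0],[0,0,0],[0,0,0],[0,0,0],[0,0,0]],"jaw":[72,72,72,72,72,72,72,72,72,72]}'
python3 -m inch '{"translation":[[0,0,0.4],[0.1,-0.3,0.4],[0.2,-0.6,0.4],[0.3,-1,0.4],[0.3,-1,0.4]],"rot":[[0,0,0],[0,0,0],[0,0,0.05],[0,0,0.1],[0,0,0.1]],"jaw":[72,72,72,72,72]}'
python3 -m inch '{"translation":[[0.1,-0.3,0],[0.2,-0.6,0],[0.3,-1,0],[0.3,-1,0]],"rot":[[0,0,0],[0,0,0],[0,0,0],[0,0,0]],"jaw":[72,72,72,72]}'
python3 -m inch '{"translation":[[0.1,-0.3,0],[0.2,-0.6,0],[0.2,-0.9,0],[0.2,-0.9,0],[0.2,-0.9,0]],"rot":[[0,0,0],[0,0,0],[0,0,0],[0,0,0],[0,0,0]],"jaw":[72,72,72,72,72]}'
python3 - <<'E'
from h import *
from bench import r
import cv2
s=r.read_state();print(s["ee_pos"],s["eef_rot"],s["width"]);a,b=eyes.camera("wrist"),eyes.camera("top")
t=cv2.resize(b[150:258,70:310],(512,230),interpolation=cv2.INTER_CUBIC)
cv2.imwrite("pics/w3.png",np.vstack([a,t]))
E
```

```text
time: 7.95
ee_pos: [0.5067, 0.3264, 0.1603]
eef_rot: [0.621, 0.784, -0.0, -0.006]
ft_force: [0.3, 1.1, -0.3]
width: 0.0721
time: 8.45
ee_pos: [0.5392, 0.2197, 0.1999]
eef_rot: [0.582, 0.813, -0.002, -0.005]
ft_force: [0.7, -0.2, -0.7]
width: 0.0719
time: 8.85
ee_pos: [0.5709, 0.113, 0.1995]
eef_rot: [0.585, 0.811, -0.003, -0.005]
ft_force: [0.1, -0.1, 0.1]
width: 0.0716
time: 9.35
ee_pos: [0.5907, 0.0232, 0.1994]
eef_rot: [0.585, 0.811, -0.003, -0.005]
ft_force: [0.1, 0.0, 0.5]
width: 0.072
[0.59073913 0.02323292 0.19944756] [ 0.5854948   0.8106567  -0.0028445  -0.00484497] 0.07195145438066253
```

View pics/w3.png

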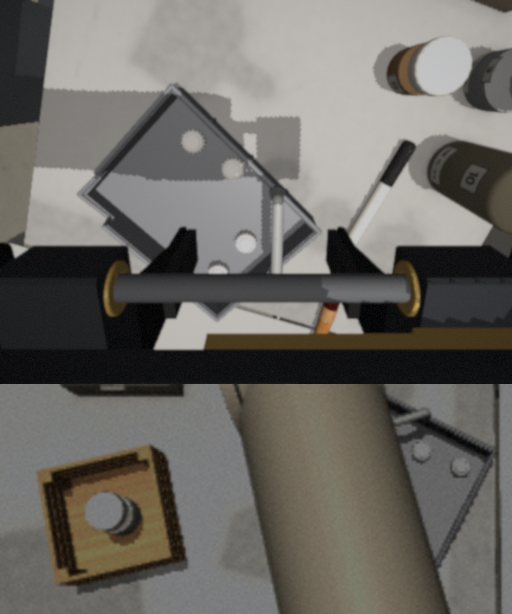

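```bash
python3 - <<'E'
from h import *
p=np.array([0.59073913,0.02323292,0.19944756]);q=[ 0.5854948,0.8106567,-0.0028445,-0.00484497]
R=Ro.from_quat(q).as_matrix();a,b=wray(p,q,278,193,.075),wray(p,q,277,272,.075)
print("bar",a,b,(b-a)/np.linalg.norm(b-a)*.045+a,R.round(3))
print("bottle",ray("top",214,120,0),ray("top",206,92,.13))
E
python3 -m inch '{"translation":[[0.1,-0.2,0],[0.2,-0.4,0],[0.3,-0.58,0],[0.36,-0.6,0],[0.36,-0.6,0]],"rot":[[0,0,0],[0,0,0],[0,0,0],[0,0,0],[0,0,0]],"jaw":[72,72,72,72,72]}'
```

```text
bar [0.6102 0.0153 0.075 ] [ 0.6387 -0.0694  0.075 ] [ 0.62455104 -0.02735029  0.075     ] [[-0.314  0.949 -0.011]
 [ 0.949  0.314  0.001]
 [ 0.005 -0.01  -1.   ]]
bottle [0.7918 0.0826 0.    ] [0.8223 0.0889 0.13  ]
time: 9.95
ee_pos: [0.6271, -0.0345, 0.1993]
eef_rot: [0.584, 0.811, -0.002, -0.005]
ft_force: [0.8, 0.9, -0.0]
width: 0.0718
```

```bash

python3 -m inch '{"translation":[[0,0,-0.3],[0,0,-0.6],[0,0,-0.8],[0,0,-0.9],[0,0,-0.9]],"rot":[[0,0,0],[0,0,0],[0,0,0],[0,0,0],[0,0,0]],"jaw":[72,72,72,72,72]}'
python3 -m inch '{"translation":[[0,0,-0.2],[0,0,-0.42],[0,0,-0.42]],"rot":[[0,0,0],[0,0,0],[0,0,0]],"jaw":[72,72,72]}'
python3 -m inch '{"translation":[[0,0,0],[0,0,0],[0,0,0],[0,0,0],[0,0,0],[0,0,0],[0,0,0],[0,0,0],[0,0,0],[0,0,0]],"rot":[[0,0,0],[0,0,0],[0,0,0],[0,0,0],[0,0,0],[0,0,0],[0,0,0],[0,0,0],[0,0,0],[0,0,0]],"jaw":[40,30,20,10,5,5,5,5,5,5]}' 30
```

```text
time: 10.45
ee_pos: [0.6263, -0.0334, 0.1084]
eef_rot: [0.584, 0.812, -0.003, -0.006]
ft_force: [-0.4, -0.7, 0.4]
width: 0.0719
time: 10.75
ee_pos: [0.6252, -0.0328, 0.0651]
eef_rot: [0.584, 0.812, -0.003, -0.007]
ft_force: [-1.1, 0.1, -0.2]
width: 0.0719
time: 11.75
ee_pos: [0.6252, -0.0328, 0.0651]
eef_rot: [0.584, 0.812, -0.003, -0.007]
ft_force: [0.3, -0.2, -0.5]
width: 0.0064
```

```bash

python3 -m inch '{"translation":[[0,0,0],[0,0,0],[0,0,0]],"rot":[[0,0,0],[0,0,0],[0,0,0]],"jaw":[0,0,0]}' 30
python3 - <<'E'
from h import *
import cv2
cv2.imwrite("pics/w4.png",np.vstack([eyes.camera("wrist"),cv2.resize(eyes.camera("scene")[150:270,180:360],(512,341))[:216]]))
E
```

```text
time: 12.05
ee_pos: [0.6252, -0.0328, 0.0651]
eef_rot: [0.584, 0.812, -0.003, -0.007]
ft_force: [-0.5, -0.1, 0.7]
width: 0.0004
```

View pics/w4.png

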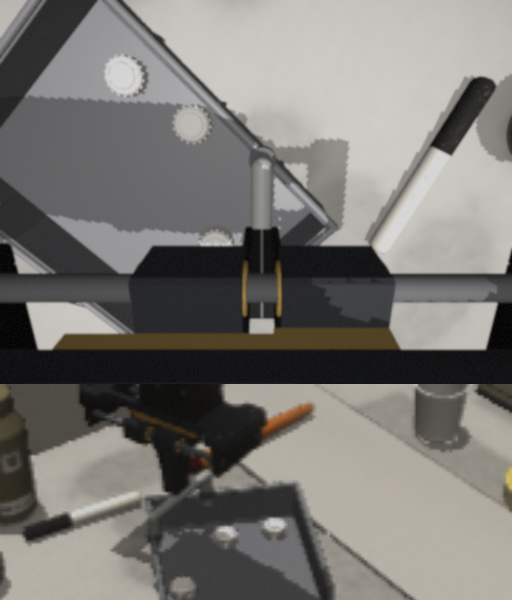

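```bash
python3 - <<'E'
from h import *
from bench import r
import cv2
s=r.read_state();p=s["ee_pos"];q=s["eef_rot"];R=Ro.from_quat(q).as_matrix();H=np.array(eyes.calibration("wrist")["hand_eye"])
c=eyes.calibration("wrist")
def proj(X):
    x=np.linalg.inv(H)@np.r_[R.T@(np.array(X)-p),1]; return (c["fx"]*x[0]/x[2]+c["cx"]).round(),(c["fy"]*x[1]/x[2]+c["cy"]).round(),x[2].round(3)
for z in(.06,.072,.085):print(z,"wrist",wray(p,q,262,152,z),"top",ray("top",236.9,173.4,z))
print("tip",proj(p+R[:,2]*.011),"grasp",proj(p-R[:,2]*.008))
print(R.round(3),s["width"])
a=eyes.camera("scene");cv2.imwrite("pics/s5.png",cv2.convertScaleAbs(cv2.resize(a[140:235,195:320],None,fx=6,fy=6,interpolation=cv2.INTER_CUBIC),alpha=1.6))
E
```

```text
0.06 wrist [0.6106 0.0139 0.06  ] top [0.6142 0.007  0.06  ]
0.072 wrist [0.6101 0.016  0.072 ] top [0.6116 0.0062 0.072 ]
0.085 wrist [0.6095 0.0182 0.085 ] top [0.6088 0.0054 0.085 ]
tip (np.float64(260.0), np.float64(225.0), np.float64(0.208)) grasp (np.float64(260.0), np.float64(238.0), np.float64(0.19))
[[-0.319  0.948 -0.016]
 [ 0.948  0.319  0.003]
 [ 0.008 -0.014 -1.   ]] 0.0006303268137266768
```

View pics/s5.png

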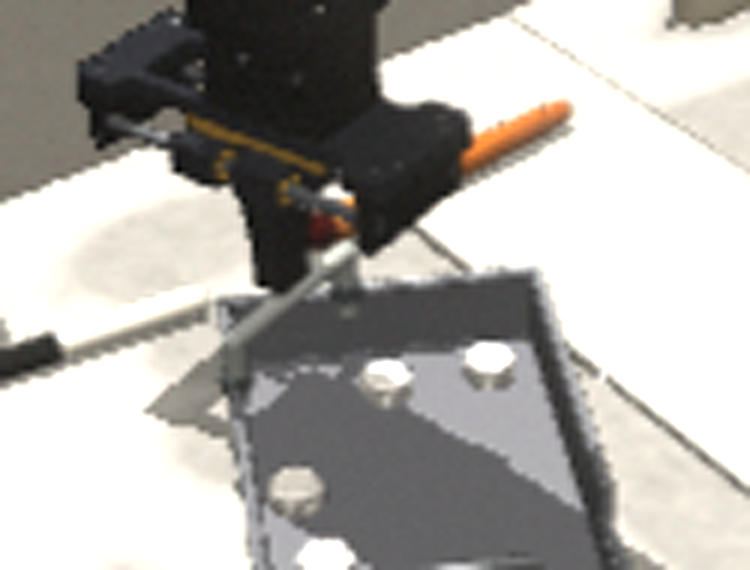

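```bash
python3 - <<'E'
from h import *
c=eyes.calibration("scene");R=np.array(c["R"]);t=np.array(c["t"])
def pr(X):
    x=R@np.array(X)+t;u=c["fx"]*x[0]/x[2]+c["cx"];v=c["fy"]*x[1]/x[2]+c["cy"];return (round((u-195)*6),round((v-140)*6))
print("tip",pr([.6252,-.0328,.054]),"grasp",pr([.6252,-.0328,.073]),"A",pr([.611,.010,.072]),"B",pr([.641,-.080,.072]),"corner",pr([.671,-.0255,.046]))
# two-view stereo of bar ends (scene s5, top0)
from scipy.optimize import least_squares
ct=eyes.calibration("top")
def P(c,X):
    x=np.array(c["R"])@X+np.array(c["t"]);return np.array([c["fx"]*x[0]/x[2]+c["cx"],c["fy"]*x[1]/x[2]+c["cy"]])
for n,s,tp in[("A",(150,408),(172,137)),("A'",(230,345),(172,137)),("B",(345,255),(352,82))]:
    a=np.array([195+s[0]/6,140+s[1]/6]);b=np.array([205+tp[0]/5.4,148+tp[1]/5.4])
    q=least_squares(lambda X:np.r_[P(c,X)-a,P(ct,X)-b],[.62,-.03,.07]);print(n,q.x.round(4),q.fun.round(1))
E
```

```text
tip (280, 328) grasp (278, 298) A (222, 345) B (336, 253) corner (222, 302)
A [0.6335 0.0227 0.0183] [ 5.9  0.9 -4.4 -3.4]
A' [0.6117 0.0059 0.0698] [-0.3 -0.   0.2  0.2]
B [ 0.6418 -0.0856  0.0676] [-0.1 -0.   0.   0. ]
```

The scene view puts the bar at z≈0.07, as specified. The closed fingers end just above it, so the tips sit higher than I assumed. I'll open a little, go lower and close again, watching force and width.

```bash

python3 -m inch '{"translation":[[0,0,0.05],[0,0,0.05],[0,0,0.05],[0,0,0.05]],"rot":[[0,0,0],[0,0,0],[0,0,0],[0,0,0]],"jaw":[32,32,32,32]}' 20
python3 -m inch '{"translation":[[0,0,-0.07],[0,0,-0.14],[0,0,-0.2],[0,0,-0.2]],"rot":[[0,0,0],[0,0,0],[0,0,0],[0,0,0]],"jaw":[32,32,32,32]}'
python3 -m inch '{"translation":[[0,0,0],[0,0,0],[0,0,0],[0,0,0],[0,0,0],[0,0,0]],"rot":[[0,0,0],[0,0,0],[0,0,0],[0,0,0],[0,0,0],[0,0,0]],"jaw":[2,2,2,2,2,2]}'
```

```text
time: 12.6
ee_pos: [0.6252, -0.0328, 0.0701]
eef_rot: [0.584, 0.812, -0.003, -0.007]
ft_force: [0.0, -0.4, -0.6]
width: 0.0245
time: 13.0
ee_pos: [0.6243, -0.0329, 0.0486]
eef_rot: [0.584, 0.812, -0.004, -0.008]
ft_force: [0.1, -0.5, -0.3]
width: 0.032
time: 13.6
ee_pos: [0.6245, -0.0329, 0.0489]
eef_rot: [0.584, 0.812, -0.004, -0.008]
ft_force: [1.1, 0.3, 1.1]
width: 0.0109
```

```bash

python3 -m inch '{"translation":[[0,0,0],[0,0,0],[0,0,0],[0,0,0],[0,0,-0.05],[0,0,-0.09],[0,0,-0.09]],"rot":[[0,0,0],[0,0,0],[0,0,0],[0,0,0],[0,0,0],[0,0,0],[0,0,0]],"jaw":[30,30,30,30,30,30,30]}' 20
python3 -m inch '{"translation":[[0,0,0],[0,0,0],[0,0,0],[0,0,0],[0,0,0],[0,0,0]],"rot":[[0,0,0],[0,0,0],[0,0,0],[0,0,0],[0,0,0],[0,0,0]],"jaw":[2,2,2,2,2,2]}' 45
python3 - <<'E'
from h import *
import cv2
a=eyes.camera("scene");cv2.imwrite("pics/s6.png",cv2.convertScaleAbs(cv2.resize(a[140:240,195:320],None,fx=6,fy=6,interpolation=cv2.INTER_CUBIC),alpha=2))
E
```

```text
time: 14.3
ee_pos: [0.6239, -0.0329, 0.0389]
eef_rot: [0.584, 0.812, -0.004, -0.009]
ft_force: [0.4, 0.1, 0.6]
width: 0.0298
time: 14.9
ee_pos: [0.624, -0.0329, 0.039]
eef_rot: [0.584, 0.812, -0.004, -0.009]
ft_force: [0.5, 0.5, 0.0]
width: 0.0104
```

View pics/s6.png

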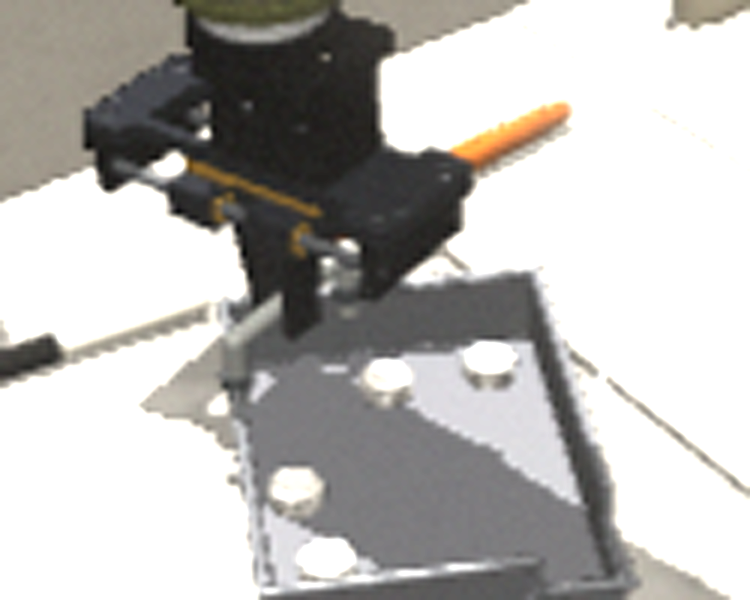

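The bar is held between the pads (width 10.4 mm), with the tips below it. Now I tilt about the foot, slowly, to 24° first.

```bash

python3 -m inch '{"translation":[[-0.016,-0.005,0.079],[-0.035,-0.012,0.157],[-0.057,-0.019,0.235],[-0.081,-0.027,0.312],[-0.107,-0.036,0.388],[-0.136,-0.045,0.462],[-0.168,-0.056,0.536],[-0.201,-0.067,0.608],[-0.237,-0.079,0.679],[-0.276,-0.091,0.749],[-0.317,-0.105,0.817],[-0.36,-0.119,0.884],[-0.36,-0.119,0.884],[-0.36,-0.119,0.884]],"rot":[[0.01,-0.032,0],[0.021,-0.063,0],[0.031,-0.095,0],[0.042,-0.127,0],[0.052,-0.158,0],[0.063,-0.19,0],[0.073,-0.222,0],[0.084,-0.253,0],[0.094,-0.285,0],[0.105,-0.316,0],[0.115,-0.348,0],[0.126,-0.38,0],[0.126,-0.38,0],[0.126,-0.38,0]],"jaw":[2,2,2,2,2,2,2,2,2,2,2,2,2,2]}' 45
python3 - <<'E'
from h import *
from bench import r
import cv2
s=r.read_state();print(s["ee_pos"],s["eef_rot"],s["width"],s["ft_force"],s["torque"])
a=eyes.camera("scene");cv2.imwrite("pics/s7.png",cv2.convertScaleAbs(cv2.resize(a[130:255,185:325],None,fx=4.5,fy=4.5,interpolation=cv2.INTER_CUBIC),alpha=1.8))
E
```

```text
time: 16.35
ee_pos: [0.5875, -0.0452, 0.127]
eef_rot: [0.571, 0.796, 0.164, 0.113]
ft_force: [-0.5, -0.3, -2.6]
width: 0.0108
[ 0.58748589 -0.04517248  0.12698117] [0.57128766 0.79622698 0.16370182 0.11337861] 0.010800632950647785 [-0.52800362 -0.33545027 -2.57270476] [-0.27954946  0.71391562  0.04076801]
```

View pics/s7.png

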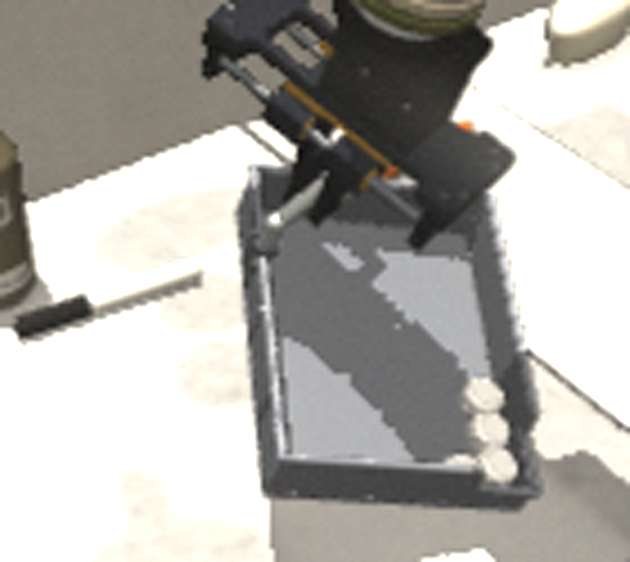

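All four caps are in the pouring corner: three at (484,395), (490,430) and (498,465), and one behind the low wall at (462,463). The wrist carries only 2.6 N of the tote's roughly 4 N, so the foot is still on the worktop. I'll let it settle and check once more.

```bash

python3 -m inch '{"translation":[[0,0,0],[0,0,0],[0,0,0],[0,0,0],[0,0,0],[0,0,0],[0,0,0],[0,0,0],[0,0,0],[0,0,0]],"rot":[[0,0,0],[0,0,0],[0,0,0],[0,0,0],[0,0,0],[0,0,0],[0,0,0],[0,0,0],[0,0,0],[0,0,0]],"jaw":[2,2,2,2,2,2,2,2,2,2]}' 45
python3 - <<'E'
from h import *
import cv2
a=eyes.camera("wrist");b=eyes.camera("scene");c=cv2.resize(b[130:330,90:325],(512,436))[:, :]
cv2.imwrite("pics/f.png",cv2.resize(np.vstack([cv2.resize(a,(400,300)),cv2.resize(c,(400,300))]),None,fx=1,fy=1))
E
```

```text
time: 17.4
ee_pos: [0.5877, -0.0448, 0.1269]
eef_rot: [0.571, 0.796, 0.164, 0.113]
ft_force: [-0.6, -1.3, -3.3]
width: 0.0108
```

View pics/f.png

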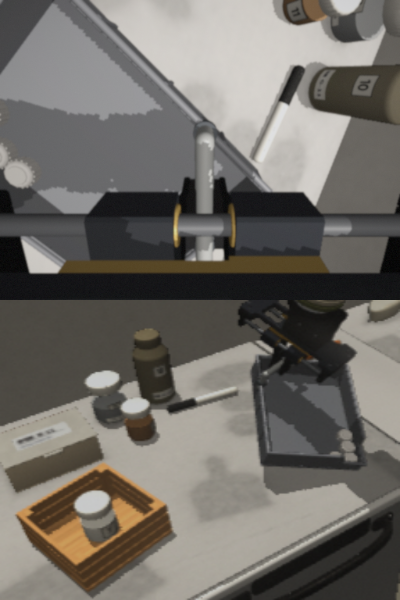

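```bash
python3 -c "
from bench import r
print(r.close_job())"
```

```text
the job is handed in; nothing more can be done
None
```

The jar is in the crate. The tote is held still by its bar, tilted about 24° on the pouring corner, with all four caps in that corner. I handed the job in at about 17.5 s of the 56 s; no verdict was reported.

**Last checks**
- **Jar:** it stands upright and let go near the middle of the crate.
- **Grip:** the pads hold the bar at 10.8 mm width with the grip set to 45 N, and the arm pose stayed steady over the last second.
- **Tote:** I took the 24° from the tool's tilt rather than measuring the tote. The wrist carries about 3 N of the tote's roughly 4 N, so the foot is still resting on the worktop, but I did not measure its height.
- **Caps:** all four are inside. Three lie in a row along one wall with the farthest centre about 65 mm from the corner by cap size, and the fourth lies behind the low wall.
- **Bystanders:** the brown jar was still standing in the last picture. The arm did not go near the steel cup, which the last picture does not cover.

**What went wrong or disagreed**
- **First grasp missed:** the first grasp at the bar closed just above it. Seen in the cameras, the fingertips sat about 2 cm higher than the stated tool dimensions, so I reopened, went 26 mm lower and gripped the bar properly.
- **Grasp point off the bar:** by the stated dimensions the grasp point would then be about 25 mm from the bar's middle, still inside the 45 mm limit.

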